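Square up the loose stop bar on the pipetting deck and hold it

ROBOT

A 6-joint arm with a two-finger parallel gripper is mounted at the origin on a cart in front of the work surface, level with it; the furniture and walls round the work are solid. World frame = base frame: x ahead of the robot, y to its left, z up, the work surface at z = 0. Lengths are in mm, angles in rad, forces in N, time in s.
With the tool pointing down it reaches from about 350 to 850 mm from the base axis. Payload 8.1 kg.
Tool frame: the origin (TCP) lies midway between the tips of the shut fingers; the grasp point (between the pads) lies 19 mm behind it; z points along the fingers, y is the line along which they close (so a half turn about z gives the same grasp; the last joint's range is limited). The gripper opens to 93 mm and grips with 3 to 60 N. Pads are 15 mm wide; open, the fingers measure 128 mm over their backs; the gripper's body (75 mm by 188 mm) begins 65 mm behind the grasp point.
Start: joints at [1.121, 0.13, 1.488, -0, 1.523, -0.085], TCP at [214.036, 560.53, 218.635] pointing down, gripper open.
Joint ranges: [-2.96, 2.96], [-0.89, 2.26], [0.02, 2.5], [-1.34, 4.48], [0, 2.73], [-2.66, 2.66]. Speed limits (rad/s): [2.39, 2.39, 2.79, 3.14, 3.14, 3.14].

INTERFACE

Orientations are given as [roll, pitch, yaw] about the fixed x, y, z axes, in that order (R = Rz(yaw) Ry(pitch) Rx(roll)).
In Python, from bench import status, capture, camera_info, bot gives the robot as it stands. The module is installed in compiled form; this text tells all that it offers.
- The arm moves only by the tool send_rows, never from a script. Its argument "deltas" is text: rows parted by semicolons, each of 4 numbers parted by spaces: the shift along the world's x, y, z in mm, then the turn about the world's z in rad. A call has 1 to 5 rows; each row shifts and turns the commanded pose from where the row before left it; what a row does not reach is not made up. A row lasts 1/10 s, in which the tool goes at most 50 mm and 8.59 degrees, less where a joint would pass 70% of its speed; a pose out of reach is approached as far as the arm can. A call with a gripper value outside its range is refused whole. "claw" is the closure in counts, from 0 (fully open) to 255 (shut), set as the call begins (left out, the last holds). The fingers move at their own pace and stop on an object; "force" is the grip in N (left out, the last holds). Time passes only in rows, so rows that do not move let the fingers close. It gives the time, the measured TCP pose, the force, the opening and the grip force at its end, in the units of the state.
- status.get_obs(): the state, without advancing time (a new reading comes with each control period).
- capture(name): name is "scene" or "top" or "wrist"; returns (picture, depth): 420x560x3 uint8, red, green, blue; 420x560 float32, mm along the optical axis (not along the pixel's ray), 0 where there is no reading.
- camera_info(name): a dict with "vfov" (degrees; the focal length in pixels is half the picture's height over the tangent of half this angle, whatever the lens; pixels are square), "cx", "cy" (the principal point, pixels), "k1" (the pictures are not rectified: a ray, as slopes to the right and down, at radius r is drawn at 1 + k1 r^2 times it, then the intrinsics apply), "R" (3x3) and "t" (3): a world point X has camera coordinates R X + t. Camera axes: x right, y down, z forward; pixel columns grow to the right and rows downward; lengths in mm; the calibration is good to about 2 mm. A picture is of the moment at which its call begins: read the wrist's pose just before it. camera_info takes no time and is no camera call; for the wrist camera it gives the pose at the moment of the call.
- bot.sign_off(): hands the job in; it is judged then, once.
The state is a dict: "time_s": time; "joint_pos": joint angles; "qd": joint speeds; "tau": joint torques, N m; "eef_pos": TCP position; "orientation": TCP orientation; "wrist_force": force on the tool from outside, world axes, zero at the start; "moment": the same for the moment, N m; "opening": finger opening in mm; "grip_force": force on a finger pad.
Only numpy, scipy, OpenCV 4.12 (cv2) and the standard library are available. Lean on these libraries where they do the work, as an engineer would, in place of code of your own. Each camera call takes 0.05 s, during which the arm holds its last target. There are 200 camera calls.

TASK

The red stop bar on the pipetting deck has come loose and must be held square to the fixed steel rail while a colleague tightens its screw. Take the blue setting square by its black grip, lay it flat on the deck and first press its long leg flush against the rail, still clear of the stop bar; then slide it along the rail and push its short leg gently against the stop bar until the bar has turned square and both faces are touching. Finish while still gripping the square and pressing it into the corner, without disturbing the things standing around.

Things in the scene. Friction and masses are not known exactly. Their poses are not given: they have to be found in the camera images.
- deck: The pipetting deck: drilled aluminium plate 200 mm (its x) by 300 mm (its y), standing firmly on the bench; top face 18 mm above the bench. Origin at the bench under the plate's centre; x points across the plate to the rail, y along the rail towards the stop bar, z up. It does not move.
- rail: The fixed steel rail screwed along the deck's far (+x) edge, 280 mm long, 20 mm wide, 12 mm above the deck's top. Its working face is the plane x = +75 mm in the deck's frame, looking towards deck -x. Origin and axes: the deck's, 18 mm higher.
- stop_bar (a joint): Angle (rad) of the red stop bar, 76 x 16 x 12 mm high, lying on the deck, swivelling about a vertical screw through its middle (deck x +25, y +100 mm). 0 = square to the rail: working face then in the plane deck y = +92 mm, from x = -13 to +63 mm. Positive = anticlockwise from above, the end away from the rail leaning to deck -y. It starts at 0.09 to 0.26, stays where it is left, no spring.
- stop_pivot (a point): Centre of the stop bar's top face, on the screw's axis (the screw cannot shift); the screw's head rises 7 mm above it. The bar turns against light friction, about 0.05 N m; its leaning end stands out up to 11 mm towards the square.
- deck_corner (a point): The corner to fill: where the planes of the rail's face and the squared stop bar's face meet, at the height of the deck's top (deck x = +75, y = +92 mm). Axes as the deck's.
- square_grip (a point): Centre of the black grip block (18 mm in x, 48 mm in y, 50 mm high) on the blue setting square's 10 mm thick plate: 35 mm above the underside, 25 mm below the grip's top. Axes: x to the outer face of the long leg, y to that of the short leg, z up; seated, parallel to the deck's. Fingers closed along x stand partly over the rail: keep their tips over 13 mm above the underside.
- square_corner (a point): Outer corner of the setting square at its underside, 15 mm in x and 45 mm in y from the grip's centre. From it the long leg runs 125 mm to -y and the short leg 100 mm to -x, both 30 mm wide. Seated, it coincides with deck_corner.
- square: The whole setting square, 0.18 to 0.35 kg; origin on the underside below the grip's centre, axes as square_grip. It rubs on the deck and rail (friction coefficient about 0.5 to 0.7), so it slides freely only when pressed down lightly.
- tip_box: Blue pipette-tip box, 97 x 124 x 67 mm, left of the deck; bystander. Origin at the centre of its underside.
- bottle_100: Small bottle with red cap, 56 mm across, 109 mm tall, right of and beyond the deck; bystander. Origin at the centre of its underside.
- film_box: White carton, 120 x 60 x 58 mm, right of and beyond the deck; bystander. Origin at the centre of its underside.
- erlenmeyer: Conical flask, 68 mm across, 113 mm tall, behind the deck; bystander. Origin at the centre of its underside.
There are look-alikes about, which are no part of the job. Leave any brown look-alike of the square alone.

How it is judged (in metres and radians):
On the way, in this order (a step that is already met when the one before it is completed fails the run):
1. the setting square has been lifted clear of the bench in the gripper (height (world z) of square above 0.025 m and contact force between the fingers and square above 1 N), for 0.2 s.
2. the square lies flat on the deck, its long leg flush against the rail, not yet touching the stop bar (contact force between square and rail above 1 N and contact force between square and stop_bar below 0.3 N and angle between the x axis of square and the x axis of deck, either way round below 0.035 rad and z of square_corner in the frame of deck below 0.021 m and angle between square's own z axis and vertical below 0.04 rad), for 0.2 s.
At the end, for the whole second after the job is handed in: The gripper still holds the square, at rest and flat on the deck (within 3 mm), pressed with over 2 N on the rail and over 2 N on the stop bar; bar and square each within 0.02 rad of square to the rail; the square's corner within 3.5 mm of the deck's corner (contact force between square and rail above 2 N and contact force between square and stop_bar above 2 N and value of joint stop_bar between -0.02 and 0.02 rad and angle between the x axis of square and the x axis of deck, either way round below 0.02 rad and horizontal distance between square_corner and deck_corner below 0.0035 m and z of square_corner in the frame of deck below 0.021 m and angle between square's own z axis and vertical below 0.03 rad and contact force between the fingers and square above 2 N and linear speed of square below 0.01 m/s); the arm keeps its last pose, push and grip.
It fails at once if the stop bar or rail is rammed instead of gently pressed (over 60 N) (contact force between square and stop_bar above 60 N or contact force between square and rail above 60 N).
It fails at once if a bystander is shoved more than 20 mm (distance of any of tip_box, bottle_100, film_box, erlenmeyer from where it was at the start of the episode above 0.02 m).
It also fails if it takes over 61 s, if anything falls off the work surface, if the arm or the gripper's body presses on something with over 40 N, if the wrist force passes 120 N, or if a joint passes its speed limit or range.

## Working session

There is one attempt and no reset: what is moved stays moved. The work goes in short steps, Python scripts to look and compute and a tool call to move; the robot and the scene stay as the last step left them, time stands still between calls to the robot, and variables do not carry over. Pictures are saved under pics/ and viewed, at most 10 in all, crops included, and the job is handed in when it is done.

Besides the shell and the picture viewer there is one more tool, called after "Request:" by a JSON object that holds its "method" and its "body". send_rows: Moves the arm, as the interface text tells. Its arguments: {"type":"object","properties":{"deltas":{"type":"string"},"claw":{"type":"number"},"force":{"type":"number"}},"required":["deltas"]}

```bash
mkdir -p pics
cat > h.py <<'E'
import numpy as np,cv2,json
from bench import status,capture,camera_info,bot
def look(n,fn=None):
    ci=camera_info(n);im,d=capture(n)
    if fn: cv2.imwrite('pics/'+fn,im[:,:,::-1])
    return im,d,ci
def rays(ci,uv):
    uv=np.atleast_2d(np.float64(uv));f=210/np.tan(np.radians(ci['vfov'])/2)
    p=(uv-[ci['cx'],ci['cy']])/f;q=p.copy()
    for _ in range(20): q=p/(1+ci['k1']*(q**2).sum(1,keepdims=True))
    R=np.array(ci['R']);C=-R.T@np.array(ci['t'])
    return C,np.c_[q,np.ones(len(q))]@R,q
def onplane(ci,uv,z):
    C,d,_=rays(ci,uv);return C+d*((z-C[2])/d[:,2])[:,None]
def cloud(ci,depth):
    v,u=np.mgrid[0:420,0:560];C,d,_=rays(ci,np.c_[u.ravel(),v.ravel()])
    return (C+d*depth.reshape(-1,1)).reshape(420,560,3)
E
python3 - <<'E'
from h import *
s=status.get_obs();print(s)
for n in['scene','top']:
    im,d,ci=look(n,n+'0.png');print(n,-np.array(ci['R']).T@ci['t'],ci['vfov'],(d>0).mean())
    np.savez(n+'0.npz',im=im,d=d)
E
```

```text
{'time_s': 0.0, 'joint_pos': array([ 1.12058346e+00,  1.31192798e-01,  1.48925720e+00,  5.85176911e-06,
        1.52301681e+00, -8.54103868e-02]), 'qd': array([ 0.00135209,  0.00012696,  0.00054795, -0.00031175, -0.00233995,
        0.00148949]), 'tau': array([-3.11385984e-04, -5.59827483e+01, -4.91771328e+01,  7.69764930e-02,
        3.48775322e-02, -1.82453691e-04]), 'eef_pos': array([213.79210432, 560.00655918, 217.5806956 ]), 'orientation': array([-3.13972583e+00, -1.65700571e-04,  2.77678973e+00]), 'wrist_force': array([-0.02180301,  0.35810913,  0.3651216 ]), 'moment': array([-0.06953888, -0.01475219,  0.01206333]), 'grip_force': 0.0, 'opening': 92.48402961452256}
scene [ 901.06254782  582.90246486 1155.44188049] 54.97295500412572 0.9963520408163266
top [-200.26078578  393.6715694  1818.34291753] 42.75978824674868 0.9959438775510204
```

View pics/scene0.png

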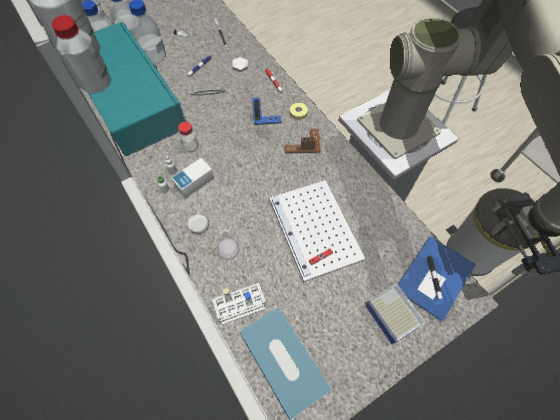

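View pics/top0.png

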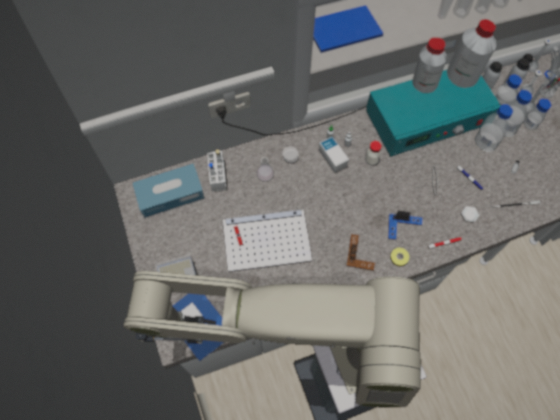

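The scene view shows the deck at about (317,228), its rail along the left edge (290,235), and the red bar at (320,257). The blue square is at (265,115) with its grip at (257,108), and the brown look-alike is at (305,143). In the top view, the deck is at (267,240) and the blue square at (405,222). The tip box is at (168,190) in the top view, beyond the deck's stop-bar end.

```bash
cat >> h.py <<'E'
def mask(im,kind):
    h=cv2.cvtColor(im,cv2.COLOR_RGB2HSV);H,S,V=[h[...,i].astype(int) for i in range(3)]
    if kind=='blue': return (H>100)&(H<128)&(S>130)&(V>50)
    if kind=='red': return ((H<8)|(H>172))&(S>130)&(V>80)
E
python3 - <<'E'
from h import *
for n,box in [('scene',(190,90,370,290)),('top',(210,190,440,290))]:
    z=np.load(n+'0.npz');im,d=z['im'],z['d'];ci=camera_info(n);P=cloud(ci,d)
    u0,v0,u1,v1=box;w=np.zeros(d.shape,bool);w[v0:v1,u0:u1]=1
    def rect(m,z,name):
        l,k,st,c=cv2.connectedComponentsWithStats(m.astype(np.uint8))
        for i in range(1,l):
            if st[i,4]<40: continue
            v,u=np.where(k==i);X=onplane(ci,np.c_[u,v],z)
            r=cv2.minAreaRect(X[:,:2].astype(np.float32))
            print(n,name,st[i,4],np.round(r[0]),np.round(r[1]),round(r[2],1),'medz',np.median(P[k==i][:,2]).round(1),'centroid',X.mean(0).round(),np.round(cv2.boxPoints(r)).tolist())
    rect(w&mask(im,'blue'),10,'blue');rect(w&mask(im,'red'),30,'red')
    hs=cv2.cvtColor(im,cv2.COLOR_RGB2HSV)
    m=w&(hs[...,1]<50)&(hs[...,2]>175)
    m=cv2.morphologyEx(m.astype(np.uint8),cv2.MORPH_CLOSE,np.ones((7,7)))
    rect(m,18,'white')
    m2=w&(P[...,2]>10)&(P[...,2]<40);rect(cv2.morphologyEx(m2.astype(np.uint8),cv2.MORPH_OPEN,np.ones((3,3))),22,'depth10-40')
    m3=w&(P[...,2]>45)&(P[...,2]<80);rect(m3,60,'depth45-80')
E
```

```text
scene blue 114 [ 381. -291.] [57. 96.] 57.7 medz 10.9 centroid [ 391. -281.   10.] [[325.0, -289.0], [406.0, -341.0], [437.0, -292.0], [356.0, -241.0]]
scene red 40 [520. 274.] [14. 28.] 86.4 medz 31.1 centroid [520. 274.  30.] [[506.0, 267.0], [534.0, 266.0], [535.0, 280.0], [507.0, 281.0]]
scene red 45 [564. 272.] [14. 32.] 88.0 medz 31.6 centroid [564. 272.  30.] [[548.0, 265.0], [580.0, 264.0], [580.0, 278.0], [548.0, 279.0]]
scene white 2331 [ 187. -169.] [271. 290.] 51.4 medz -841.7 centroid [ 130. -157.   18.] [[-11.0, -185.0], [216.0, -366.0], [385.0, -154.0], [158.0, 27.0]]
scene white 17448 [581.  58.] [516. 557.] 57.6 medz 3.0 centroid [612. 120.  18.] [[207.0, -10.0], [678.0, -309.0], [954.0, 127.0], [483.0, 425.0]]
scene depth10-40 184 [ 272. -246.] [63. 63.] 56.5 medz 19.4 centroid [ 272. -245.   22.] [[228.0, -255.0], [280.0, -289.0], [315.0, -237.0], [263.0, -202.0]]
scene depth10-40 67 [109. -73.] [48. 33.] 51.5 medz 13.4 centroid [103. -73.  22.] [[82.0, -82.0], [107.0, -102.0], [137.0, -65.0], [111.0, -44.0]]
scene depth10-40 49 [ 675. -303.] [34. 24.] 62.7 medz 23
[... 2123 characters left out ...]
centroid [492. 176.  22.] [[363.0, 53.0], [560.0, 10.0], [623.0, 302.0], [426.0, 345.0]]
top depth10-40 53 [ 397. -321.] [53. 15.] 62.9 medz 20.8 centroid [ 397. -323.   22.] [[378.0, -341.0], [391.0, -348.0], [416.0, -301.0], [402.0, -294.0]]
top depth10-40 181 [ 268. -248.] [65. 60.] 5.7 medz 18.5 centroid [ 268. -250.   22.] [[232.0, -221.0], [238.0, -281.0], [303.0, -274.0], [297.0, -215.0]]
top depth45-80 78 [ 401. -320.] [49. 24.] 69.8 medz 57.2 centroid [ 402. -319.   60.] [[381.0, -339.0], [403.0, -347.0], [420.0, -301.0], [398.0, -293.0]]
top depth45-80 66 [336. -93.] [18. 47.] 57.8 medz 57.8 centroid [336. -93.  60.] [[311.0, -88.0], [351.0, -113.0], [361.0, -98.0], [321.0, -73.0]]
```

Request:
{"method": "send_rows", "body": {"deltas": "26 -36 10 0.015;26 -36 10 0.015;26 -36 10 0.015;26 -36 10 0.015;26 -36 10 0.015", "claw": 0, "force": 50}}

```text
time_s: 0.6
eef_pos: [344.5, 378.9, 268.6]
orientation: [-3.141, -0.0, 2.853]
wrist_force: [0.8, -0.2, 0.2]
opening: 92.9
grip_force: 0.0
```

Request:
{"method": "send_rows", "body": {"deltas": "26 -36 10 0.015;26 -36 10 0.015;26 -36 10 0.015;26 -36 10 0.015;26 -36 10 0.015"}}

```text
time_s: 1.1
eef_pos: [474.6, 198.8, 318.7]
orientation: [-3.141, -0.0, 2.927]
wrist_force: [0.4, -0.2, -1.2]
opening: 93.1
grip_force: 0.0
```

Request:
{"method": "send_rows", "body": {"deltas": "0 0 0 0;0 0 0 0"}}

```text
time_s: 1.3
eef_pos: [474.3, 199.8, 318.3]
orientation: [-3.142, -0.001, 2.924]
wrist_force: [0.7, -0.5, 0.1]
opening: 93.1
grip_force: 0.0
```

Run:
```python
from h import *
s=status.get_obs();print(s['eef_pos'],s['orientation'])
im,d,ci=look('wrist','w1.png');np.savez('w1.npz',im=im,d=d,R=ci['R'],t=ci['t']);print(-np.array(ci['R']).T@ci['t'],np.array(ci['R'])[2])
```

```text
[474.31290146 199.79299075 318.27932853] [-3.14157235e+00 -7.21637817e-04  2.92407923e+00]
[402.71606969 215.71342753 484.20082483] [ 0.25847401 -0.05769776 -0.9642936 ]
```

View pics/w1.png

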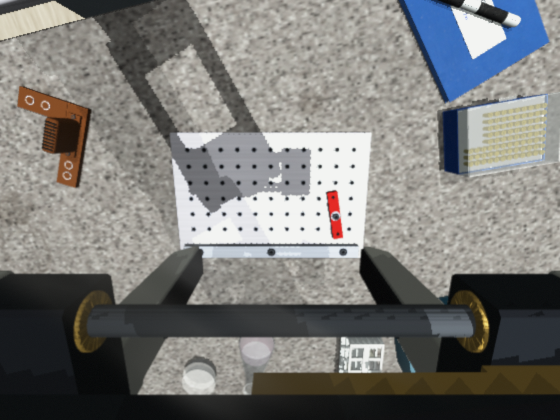

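The wrist view shows the deck's near corners at about (172,133) and (371,133), the rail's inner edge near v=245 with screws at (200,252), (271,252), (343,252), and the red bar at (335,215). The brown look-alike is at (55,135).

Run:
```python
from h import *
z=np.load('w1.npz');im,d=z['im'],z['d'];ci=camera_info('wrist');ci['R'],ci['t']=z['R'],z['t']
P=cloud(ci,d)
m=np.zeros(d.shape,bool);m[125:262,160:382]=1
m&=(P[...,2]>10)&(P[...,2]<45)
r=cv2.minAreaRect(P[m][:,:2].astype(np.float32));print('deck depth rect',r,np.median(P[m][:,2]))
# white/near edge by colour
g=cv2.cvtColor(im,cv2.COLOR_RGB2GRAY)
print('pts z18',onplane(ci,[(172,133),(371,133)],18).round(1).tolist())
print('screws z31',onplane(ci,[(200,252),(271,252),(343,252)],31).round(1).tolist())
# rail top region by height
h=m&(P[...,2]>25)&(P[...,2]<35);h[:225]=0
v,u=np.where(h);print('rail px',h.sum(),u.min(),u.max(),v.min(),v.max());
r2=cv2.minAreaRect(P[h][:,:2].astype(np.float32));print('rail',r2)
mr=mask(im,'red');mr[:180]=0;mr[250:]=0;mr[:,:320]=0;mr[:,350:]=0
v,u=np.where(mr);X=onplane(ci,np.c_[u,v],30);r3=cv2.minAreaRect(X[:,:2].astype(np.float32));print('bar',r3)
e=cv2.resize(im[225:262,170:380],None,fx=3.8,fy=3.8,interpolation=cv2.INTER_NEAREST);cv2.imwrite('pics/rail.png',e[:,:,::-1])
```

```text
deck depth rect ((497.87628173828125, 177.64187622070312), (300.05609130859375, 198.32044982910156), 77.5865249633789) 18.11820702430657
pts z18 [[369.9, 57.4, 18.0], [433.2, 345.2, 18.0]]
screws z31 [[556.2, 49.1, 31.0], [580.6, 160.1, 31.0], [605.3, 272.5, 31.0]]
rail px 2083 183 358 225 257
rail ((563.5140380859375, 163.14219665527344), (279.400634765625, 54.897884368896484), 77.82443237304688)
bar ((542.1309204101562, 269.58868408203125), (15.506475448608398, 75.73688507080078), 87.32745361328125)
```

View pics/rail.png

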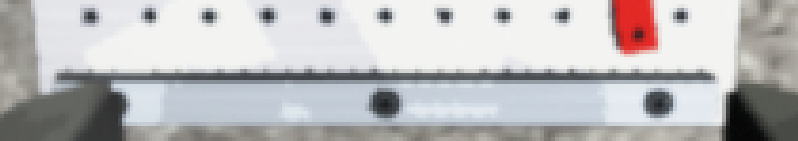

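The rail edge (dark line at v≈245) and screws agree: deck centre is about (497.8,178), yaw −0.216, and the bar leans about 0.17. Next I'll move over the square.

Request:
{"method": "send_rows", "body": {"deltas": "-6 -47 -5 -0.025;-6 -47 -5 -0.025;-6 -47 -5 -0.025;-6 -47 -5 -0.025;-6 -47 -5 -0.025"}}

```text
time_s: 1.85
eef_pos: [443.1, -34.3, 292.9]
orientation: [3.141, -0.001, 2.804]
wrist_force: [1.3, -0.1, -0.2]
opening: 93.1
grip_force: 0.0
```

Request:
{"method": "send_rows", "body": {"deltas": "-6 -47 -5 -0.025;-6 -47 -5 -0.025;-6 -47 -5 -0.025;-6 -47 -5 -0.025;-6 -47 -5 -0.025"}}

```text
time_s: 2.35
eef_pos: [414.0, -269.5, 268.0]
orientation: [3.141, -0.0, 2.678]
wrist_force: [1.8, 0.2, -0.1]
opening: 93.0
grip_force: 0.0
```

Request:
{"method": "send_rows", "body": {"deltas": "-6 -47 -10 -0.03;-6 -2 -10 0;0 0 0 0;0 0 0 0"}}

```text
time_s: 2.75
eef_pos: [402.5, -316.6, 248.3]
orientation: [3.141, -0.001, 2.649]
wrist_force: [0.2, 0.5, 0.3]
opening: 93.0
grip_force: 0.0
```

Run:
```python
from h import *
s=status.get_obs();print(s['eef_pos'],s['orientation'],s['joint_pos'])
im,d,ci=look('wrist','w2.png');np.savez('w2.npz',im=im,d=d,R=ci['R'],t=ci['t'])
P=cloud(ci,d);m=mask(im,'blue');l,k,st,c=cv2.connectedComponentsWithStats(m.astype(np.uint8))
for i in range(1,l):
    if st[i,4]>150:
        v,u=np.where(k==i);X=onplane(ci,np.c_[u,v],10);r=cv2.minAreaRect(X[:,:2].astype(np.float32));print(st[i],r,np.round(cv2.boxPoints(r),1).tolist(),np.median(P[k==i][:,2]))
t=(P[...,2]>54)&(P[...,2]<66);t[300:]=0
l,k,st,c=cv2.connectedComponentsWithStats(t.astype(np.uint8))
for i in range(1,l):
    if st[i,4]>150:
        v,u=np.where(k==i);X=onplane(ci,np.c_[u,v],60);r=cv2.minAreaRect(X[:,:2].astype(np.float32));print('top',st[i],r,P[k==i].mean(0))
```

```text
[ 402.54799953 -316.64113868  248.30925424] [ 3.14065479e+00 -9.39759439e-04  2.64856781e+00] [-7.67128472e-01 -1.18660056e-01  1.68446791e+00  6.48484053e-04
  1.57694334e+00 -1.84489591e+00]
[ 220  128   93   76 2105] ((367.67108154296875, -321.0618591308594), (123.26415252685547, 98.34918975830078), 61.804237365722656) [[295.20001220703125, -352.1000061035156], [381.8999938964844, -398.6000061035156], [440.1000061035156, -290.0], [353.5, -243.5]] 9.897682469383255
top [426  20  26  52 883] ((339.51324462890625, -95.43954467773438), (19.372173309326172, 47.91464614868164), 59.062957763671875) [338.99966371 -94.634909    59.24436996]
top [259 193  40  15 570] ((405.8935241699219, -321.6136169433594), (46.5664176940918, 17.071247100830078), 61.80418014526367) [ 405.85768886 -321.9988848    59.58372635]
```

View pics/w2.png

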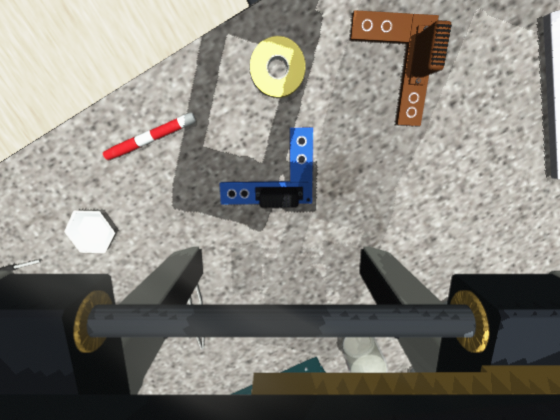

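The blue square lies at (220–313, 128–204) px, with the grip at (279,197). Grip centre is (405.8, −322) with axis 61.8°, and the tool yaw already matches. Descending.

Request:
{"method": "send_rows", "body": {"deltas": "3 -5.5 -45 0;0 0 -45 0;0 0 -45 0;0 0 -45 0;0 0 -30 0"}}

```text
time_s: 3.3
eef_pos: [405.2, -321.4, 36.4]
orientation: [3.141, -0.001, 2.649]
wrist_force: [-0.3, -0.3, -0.0]
opening: 92.8
grip_force: 0.0
```

Request:
{"method": "send_rows", "body": {"deltas": "0 0 -19 0;0 0 0 0"}}

```text
time_s: 3.5
eef_pos: [404.3, -320.9, 17.3]
orientation: [3.14, -0.004, 2.649]
wrist_force: [-0.1, 0.5, 0.7]
opening: 93.1
grip_force: 0.0
```

Request:
{"method": "send_rows", "body": {"deltas": "0 0 0 0;0 0 0 0;0 0 0 0;0 0 0 0;0 0 0 0", "claw": 255, "force": 50}}

```text
time_s: 4.0
eef_pos: [405.4, -324.4, 20.4]
orientation: [-3.141, 0.001, 2.647]
wrist_force: [0.3, 0.2, 0.1]
opening: 57.3
grip_force: 0.0
```

Request:
{"method": "send_rows", "body": {"deltas": "0 0 0 0;0 0 0 0;0 0 0 0;0 0 0 0"}}

```text
time_s: 4.4
eef_pos: [405.6, -323.9, 20.1]
orientation: [3.141, 0.001, 2.647]
wrist_force: [1.6, 4.7, 5.3]
opening: 47.8
grip_force: 50.0
```

Request:
{"method": "send_rows", "body": {"deltas": "0 0 15 0;0 0 40 0;0 0 45 0;0 0 0 0;0 0 0 0"}}

```text
time_s: 4.9
eef_pos: [405.4, -324.9, 121.2]
orientation: [-3.14, 0.003, 2.647]
wrist_force: [0.5, 0.4, -3.6]
opening: 47.7
grip_force: 50.0
```

Run:
```python
from h import *
s=status.get_obs();print(s['eef_pos'],s['orientation'],s['wrist_force'],s['moment'],s['opening'])
im,d,ci=look('wrist','w3.png')
P=cloud(ci,d);m=mask(im,'blue');l,k,st,c=cv2.connectedComponentsWithStats(m.astype(np.uint8))
zp=0
for i in range(1,l):
    if st[i,4]>400:
        q=P[k==i];zp=np.median(q[:,2]);v,u=np.where(k==i);X=onplane(ci,np.c_[u,v],zp);r=cv2.minAreaRect(X[:,:2].astype(np.float32))
        A=np.c_[q[:,:2]-s['eef_pos'][:2],np.ones(len(q))];g=np.linalg.lstsq(A,q[:,2],rcond=None)[0]
        print(st[i],r,np.round(cv2.boxPoints(r),1).tolist(),zp,'tilt',g)
```

```text
[ 405.4477527  -324.88032301  121.18963137] [-3.14027744e+00  2.61994482e-03  2.64662384e+00] [ 0.54332644  0.40420126 -3.59440238] [-0.01992062  0.02391608 -0.00929744] 47.66648737600983
[ 152  111  210  164 9466] ((365.84405517578125, -323.4855651855469), (134.64300537109375, 88.11109161376953), 69.05537414550781) [[300.6000061035156, -370.6000061035156], [382.8999938964844, -402.1000061035156], [431.1000061035156, -276.3999938964844], [348.79998779296875, -244.89999389648438]] 110.77753615999437 tilt [-7.56241669e-02  5.75538497e-03  1.09050396e+02]
```

View pics/w3.png

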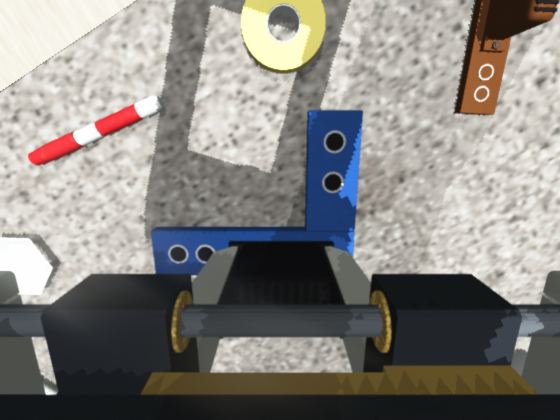

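The square is held. The long leg is horizontal at v≈228–275 and the short leg is vertical at u≈308–360. Carrying it over the deck.

Request:
{"method": "send_rows", "body": {"deltas": "13 45 0 0.025;13 45 0 0.025;13 45 0 0.025;13 45 0 0.025;13 45 0 0.025"}}

```text
time_s: 5.45
eef_pos: [468.3, -96.8, 117.2]
orientation: [-3.141, -0.004, 2.772]
wrist_force: [0.8, -0.3, -3.1]
opening: 47.7
grip_force: 50.0
```

Request:
{"method": "send_rows", "body": {"deltas": "13 45 0 0.025;13 45 0 0.025;13 45 0 0.025;13 45 0 0.025;13 45 0 0.025"}}

```text
time_s: 5.95
eef_pos: [533.4, 127.6, 117.0]
orientation: [-3.14, -0.004, 2.898]
wrist_force: [0.8, -0.3, -3.4]
opening: 47.9
grip_force: 50.0
```

Request:
{"method": "send_rows", "body": {"deltas": "10 45 -20 0.028;0 0 -20 0;0 0 0 0;0 0 0 0;0 0 0 0"}}

```text
time_s: 6.45
eef_pos: [545.0, 169.8, 80.0]
orientation: [-3.141, -0.0, 2.923]
wrist_force: [0.1, 0.3, -2.9]
opening: 47.4
grip_force: 50.0
```

```bash
cat > m.py <<'E'
from h import *
import sys
s=status.get_obs();print(s['eef_pos'],s['orientation'],s['wrist_force'],s['moment'])
im,d,ci=look('wrist',sys.argv[1])
P=cloud(ci,d);m=mask(im,'blue');l,k,st,c=cv2.connectedComponentsWithStats(m.astype(np.uint8))
a=np.radians(-12.4);x=np.array([np.cos(a),np.sin(a)]);y=np.array([-x[1],x[0]])
D=np.dstack([(P[...,:2]-[497.8,178])@x,(P[...,:2]-[497.8,178])@y,P[...,2]])
i=1+np.argmax(st[1:,4]);q=D[k==i]
for _ in range(8):
    A=np.c_[q[:,:2],np.ones(len(q))];g=np.linalg.lstsq(A,q[:,2],rcond=None)[0];r=abs(q[:,2]-A@g);q=q[r<max(1,2*np.median(r))]
print('plane slopes deck x,y',g,len(q),st[i])
w=D[(D[...,0]>-60)&(D[...,0]<70)&(abs(D[...,1])<140)&(D[...,2]>14)&(D[...,2]<22)]
print('deck slope',np.linalg.lstsq(np.c_[w[:,:2],np.ones(len(w))],w[:,2],rcond=None)[0])
v,u=np.where(k==i);X=onplane(ci,np.c_[u,v],np.median(q[:,2]))[:,:2]-[497.8,178]
pts=np.c_[X@x,X@y].astype(np.float32);h=cv2.minAreaRect(pts);print(h,'max x,y (1%)',np.percentile(pts,99.5,axis=0),'min',np.percentile(pts,.5,axis=0))
# short-leg +y edge line
e=[];
for xx in np.arange(-30,15,3):
    t=pts[abs(pts[:,0]-xx)<1.5]
    if len(t): e.append((xx,t[:,1].max()))
e=np.array(e);print('short edge',np.polyfit(e[:,0],e[:,1],1) if len(e)>3 else e)
E
python3 m.py w4.png
```

```text
[545.02178093 169.78313227  80.00494482] [-3.14123469e+00 -9.58501117e-05  2.92345735e+00] [ 0.0826691   0.28749965 -2.88176664] [-0.00527721 -0.03216053  0.01923504]
plane slopes deck x,y [-1.09542782e-02 -5.48047352e-03  7.00102278e+01] 6584 [ 152  111  210  164 9131]
deck slope [ 1.34749198e-04 -6.86285020e-04  1.79148462e+01]
((12.421140670776367, -15.42816162109375), (88.10767364501953, 134.95718383789062), 7.512853622436523) max x,y (1%) [60.950706 46.43141 ] min [-36.36144 -76.36765]
short edge [3.72138250e-03 4.65109534e+01]
```

View pics/w4.png

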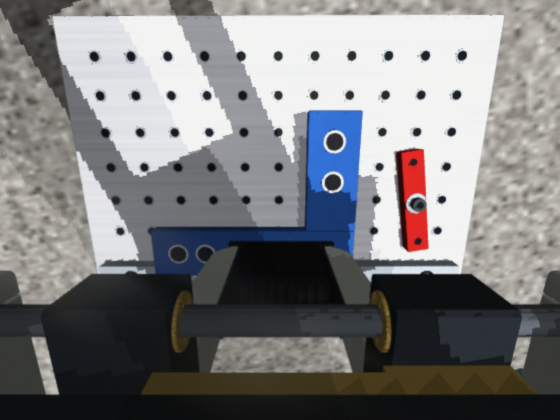

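The square hangs level and aligned (yaw within 0.004, tilt about 0.01): short leg at u≈308–362, red bar at (415,200), rail line at v≈265. The corner is at about deck (63.6, 46.5). Lowering onto the deck.

Request:
{"method": "send_rows", "body": {"deltas": "0 0 -15 0;0 0 -15 0;0 0 -8 0;0 0 0 0;0 0 0 0"}}

```text
time_s: 7.0
eef_pos: [544.6, 170.7, 41.2]
orientation: [-3.141, -0.001, 2.925]
wrist_force: [0.3, 0.1, -3.4]
opening: 47.8
grip_force: 50.0
```

Request:
{"method": "send_rows", "body": {"deltas": "0 0 -2 0;0 0 0 0;0 0 0 0"}}

```text
time_s: 7.3
eef_pos: [545.2, 170.9, 40.0]
orientation: [3.141, 0.0, 2.925]
wrist_force: [0.2, 0.3, -2.8]
opening: 47.6
grip_force: 50.0
```

Request:
{"method": "send_rows", "body": {"deltas": "0 0 -1 0;0 0 0 0;0 0 0 0"}}

```text
time_s: 7.6
eef_pos: [545.0, 170.8, 38.8]
orientation: [3.142, 0.0, 2.925]
wrist_force: [0.4, -0.1, -2.6]
opening: 48.1
grip_force: 50.0
```

Request:
{"method": "send_rows", "body": {"deltas": "0 0 -1 0;0 0 0 0;0 0 0 0"}}

```text
time_s: 7.9
eef_pos: [545.2, 170.8, 38.1]
orientation: [3.141, 0.0, 2.925]
wrist_force: [-0.8, 0.1, 1.5]
opening: 47.8
grip_force: 50.0
```

Request:
{"method": "send_rows", "body": {"deltas": "0 0 -0.5 0;0 0 0 0;0 0 0 0"}}

```text
time_s: 8.2
eef_pos: [545.3, 170.8, 38.2]
orientation: [3.141, 0.001, 2.925]
wrist_force: [-4.8, -1.5, 6.1]
opening: 47.7
grip_force: 50.0
```

Deck contact. Now slide toward the rail (deck +x = world (0.977, −0.215)).

Request:
{"method": "send_rows", "body": {"deltas": "2 -0.4 0.3 0;2 -0.4 0 0;2 -0.4 0 0;2 -0.4 0 0;0 0 0 0"}}

```text
time_s: 8.7
eef_pos: [552.8, 169.7, 38.1]
orientation: [3.141, -0.001, 2.925]
wrist_force: [-5.7, 2.5, 6.3]
opening: 47.8
grip_force: 50.0
```

Request:
{"method": "send_rows", "body": {"deltas": "1 -0.2 0 0;0 0 0 0;0 0 0 0"}}

```text
time_s: 9.0
eef_pos: [553.6, 169.6, 38.1]
orientation: [3.141, -0.001, 2.925]
wrist_force: [-5.4, -0.1, 7.6]
opening: 47.7
grip_force: 50.0
```

Request:
{"method": "send_rows", "body": {"deltas": "1 -0.2 0 0;0 0 0 0;0 0 0 0"}}

```text
time_s: 9.3
eef_pos: [554.5, 169.4, 38.1]
orientation: [3.141, -0.001, 2.925]
wrist_force: [-6.1, 0.6, 5.7]
opening: 47.9
grip_force: 50.0
```

Request:
{"method": "send_rows", "body": {"deltas": "1 -0.2 0.2 0;0 0 0 0;0 0 0 0"}}

```text
time_s: 9.6
eef_pos: [555.8, 169.0, 38.1]
orientation: [3.141, -0.0, 2.925]
wrist_force: [-4.8, 2.0, 5.5]
opening: 47.7
grip_force: 50.0
```

Request:
{"method": "send_rows", "body": {"deltas": "1 -0.2 0 0;0 0 0 0;0 0 0 0"}}

```text
time_s: 9.9
eef_pos: [556.7, 168.8, 38.1]
orientation: [3.141, -0.001, 2.925]
wrist_force: [-5.8, 1.4, 5.2]
opening: 47.7
grip_force: 50.0
```

Request:
{"method": "send_rows", "body": {"deltas": "0.5 -0.1 0 0;0 0 0 0;0 0 0 0"}}

```text
time_s: 10.2
eef_pos: [557.0, 168.7, 38.1]
orientation: [3.141, -0.001, 2.925]
wrist_force: [-6.2, 0.6, 5.8]
opening: 47.9
grip_force: 50.0
```

Request:
{"method": "send_rows", "body": {"deltas": "0.5 -0.1 0 0;0 0 0 0;0 0 0 0"}}

```text
time_s: 10.5
eef_pos: [557.1, 168.7, 38.1]
orientation: [3.141, -0.002, 2.925]
wrist_force: [-8.9, 1.6, 8.8]
opening: 48.0
grip_force: 50.0
```

Request:
{"method": "send_rows", "body": {"deltas": "0.5 -0.1 0 0;0 0 0 0;0 0 0 0"}}

```text
time_s: 10.8
eef_pos: [557.2, 168.7, 38.1]
orientation: [3.142, -0.003, 2.925]
wrist_force: [-11.2, 0.7, 10.1]
opening: 47.5
grip_force: 50.0
```

Request:
{"method": "send_rows", "body": {"deltas": "0.5 -0.1 0 0;0 0 0 0;0 0 0 0"}}

```text
time_s: 11.1
eef_pos: [557.2, 168.7, 38.2]
orientation: [-3.141, -0.004, 2.925]
wrist_force: [-13.7, 1.4, 12.3]
opening: 47.8
grip_force: 50.0
```

Flush on the rail. Quick check of yaw and remaining distance.

```bash
python3 m.py w5.png
```

```text
[557.23674061 168.7021659   38.16368278] [-3.1414853  -0.00360882  2.92529996] [-13.69908784   1.40505713  12.32233125] [0.59660301 2.38792899 0.17452114]
plane slopes deck x,y [-1.55002626e-02 -4.71767588e-03  2.86201709e+01] 6715 [ 152  109  212  166 9341]
deck slope [ 4.41903525e-04 -6.95511876e-04  1.79093964e+01]
((24.12224578857422, -13.377815246582031), (88.71944427490234, 135.917724609375), 7.603603839874268) max x,y (1%) [73.082344 48.065945] min [-24.80703  -74.743195]
short edge [-1.07891935e-02  4.80881022e+01]
```

Request:
{"method": "send_rows", "body": {"deltas": "0 0 0.4 0;0 0 0 0;0 0 0 0"}}

```text
time_s: 11.45
eef_pos: [557.2, 168.7, 38.1]
orientation: [-3.141, -0.004, 2.925]
wrist_force: [-11.7, 2.1, 9.5]
opening: 47.6
grip_force: 50.0
```

Request:
{"method": "send_rows", "body": {"deltas": "0.65 2.93 0 0;0.65 2.93 0 0;0.65 2.93 0 0;0.65 2.93 0 0;0 0 0 0"}}

```text
time_s: 11.95
eef_pos: [558.7, 175.4, 38.4]
orientation: [-3.133, -0.006, 2.924]
wrist_force: [-19.9, -20.7, 24.3]
opening: 47.7
grip_force: 50.0
```

Request:
{"method": "send_rows", "body": {"deltas": "0.65 2.93 0 0;0.65 2.93 0 0;0.65 2.93 0 0;0.65 2.93 0 0;0 0 0 0"}}

```text
time_s: 12.45
eef_pos: [561.3, 187.0, 38.5]
orientation: [-3.133, -0.006, 2.924]
wrist_force: [-21.2, -21.5, 23.9]
opening: 47.9
grip_force: 50.0
```

Request:
{"method": "send_rows", "body": {"deltas": "0.65 2.93 0 0;0.65 2.93 0 0;0.65 2.93 0 0;0 0 0 0;0 0 0 0"}}

```text
time_s: 12.95
eef_pos: [563.1, 195.7, 38.4]
orientation: [-3.133, -0.006, 2.924]
wrist_force: [-21.4, -22.1, 23.2]
opening: 47.7
grip_force: 50.0
```

Deck and rail friction have grown, so I'll lighten both.

Request:
{"method": "send_rows", "body": {"deltas": "-0.5 0.1 0.5 0;0 0 0.5 0;0 0 0 0;0 0 0 0"}}

```text
time_s: 13.35
eef_pos: [563.5, 198.1, 38.3]
orientation: [-3.137, -0.004, 2.925]
wrist_force: [-10.3, -10.3, 7.1]
opening: 47.7
grip_force: 50.0
```

Request:
{"method": "send_rows", "body": {"deltas": "-0.3 0.1 0.4 0;0 0 0 0;0 0 0 0;0 0 0 0"}}

```text
time_s: 13.75
eef_pos: [563.9, 199.7, 38.3]
orientation: [-3.14, -0.003, 2.925]
wrist_force: [-5.6, -2.9, -2.7]
opening: 47.7
grip_force: 50.0
```

Request:
{"method": "send_rows", "body": {"deltas": "0.2 1 -0.1 0;0.2 1 0 0;0.2 1 0 0;0 0 0 0;0 0 0 0"}}

```text
time_s: 14.25
eef_pos: [564.6, 202.8, 38.3]
orientation: [-3.14, -0.003, 2.925]
wrist_force: [-5.1, -2.6, -2.1]
opening: 47.7
grip_force: 50.0
```

Request:
{"method": "send_rows", "body": {"deltas": "0.2 1 0 0;0.2 1 0 0;0.2 1 0 0;0 0 0 0;0 0 0 0"}}

```text
time_s: 14.75
eef_pos: [565.2, 205.7, 38.3]
orientation: [-3.139, -0.002, 2.925]
wrist_force: [-5.0, -3.1, -1.9]
opening: 47.6
grip_force: 50.0
```

Request:
{"method": "send_rows", "body": {"deltas": "0.2 1 0 0;0.2 1 0 0;0 0 0 0;0 0 0 0"}}

```text
time_s: 15.15
eef_pos: [565.6, 207.6, 38.3]
orientation: [-3.139, -0.002, 2.925]
wrist_force: [-5.3, -3.0, -2.2]
opening: 47.5
grip_force: 50.0
```

Request:
{"method": "send_rows", "body": {"deltas": "0.2 1 0 0;0.2 1 0 0;0 0 0 0;0 0 0 0"}}

```text
time_s: 15.55
eef_pos: [566.1, 209.7, 38.3]
orientation: [-3.139, -0.002, 2.925]
wrist_force: [-4.7, -3.5, -2.0]
opening: 47.8
grip_force: 50.0
```

Request:
{"method": "send_rows", "body": {"deltas": "0.2 1 0 0;0 0 0 0;0.2 1 0 0;0 0 0 0;0 0 0 0"}}

```text
time_s: 16.05
eef_pos: [566.5, 211.4, 38.3]
orientation: [-3.139, -0.002, 2.925]
wrist_force: [-5.4, -4.1, -1.3]
opening: 48.0
grip_force: 50.0
```

Request:
{"method": "send_rows", "body": {"deltas": "0.1 0.5 0 0;0 0 0 0;0.1 0.5 0 0;0 0 0 0;0 0 0 0"}}

```text
time_s: 16.55
eef_pos: [566.5, 211.5, 38.3]
orientation: [-3.138, -0.003, 2.925]
wrist_force: [-6.5, -9.4, 1.5]
opening: 47.4
grip_force: 50.0
```

Request:
{"method": "send_rows", "body": {"deltas": "0.5 0.2 0 0;0.5 0.2 0 0;0 0 0 0;0 0 0 0;0 0 0 0"}}

```text
time_s: 17.05
eef_pos: [566.6, 211.5, 38.4]
orientation: [-3.136, -0.004, 2.925]
wrist_force: [-12.7, -11.3, 6.5]
opening: 48.2
grip_force: 50.0
```

```bash
python3 m.py w6.png
python3 - <<'E'
from h import *
im,d,ci=look('wrist');mr=mask(im,'red').astype(np.uint8);l,k,st,c=cv2.connectedComponentsWithStats(mr);i=1+np.argmax(st[1:,4]);v,u=np.where(k==i)
X=onplane(ci,np.c_[u,v],30);r=cv2.minAreaRect(X[:,:2].astype(np.float32));print('bar',r,st[i])
print(status.get_obs()['wrist_force'],status.get_obs()['moment'])
E
```

```text
[566.55453152 211.52422882  38.35682682] [-3.13638436 -0.004485    2.92499506] [-12.65007657 -11.31287455   6.46080808] [-1.75690076  2.00451671  0.36959602]
plane slopes deck x,y [-1.60275715e-02 -1.01507527e-02  2.92640896e+01] 6708 [ 152  109  210  166 9272]
deck slope [ 3.39581757e-04 -6.54229827e-04  1.79346112e+01]
((24.47716522216797, 29.735698699951172), (88.07987213134766, 135.3624725341797), 7.710312843322754) max x,y (1%) [73.12051 91.77018] min [-24.385721 -31.286036]
short edge [1.00173531e-02 9.18113594e+01]
bar ((524.7228393554688, 274.28399658203125), (15.598142623901367, 36.71625518798828), 77.63594055175781) [ 358  133   32   66 1521]
[-11.49123725 -11.12021939   7.39863476] [-1.77138191  1.98387037  0.41263344]
```

View pics/w6.png

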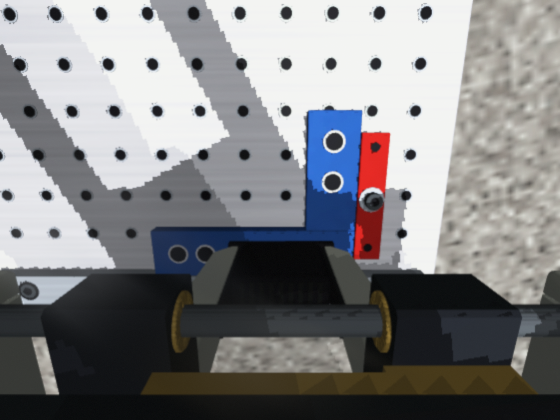

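The short leg's edge (u≈360, v 133–258) lies flush on the red bar. The bar is at −12.4°, matching the deck, and the corner is within about 2 mm by vision. I'll hold briefly to check it stays steady.

Request:
{"method": "send_rows", "body": {"deltas": "0 0 0 0;0 0 0 0;0 0 0 0;0 0 0 0;0 0 0 0"}}

```text
time_s: 17.65
eef_pos: [566.6, 211.5, 38.4]
orientation: [-3.136, -0.004, 2.925]
wrist_force: [-12.1, -11.0, 7.4]
opening: 47.7
grip_force: 50.0
```

```bash
python3 -c "
from bench import bot;print(bot.sign_off())"
```

```text
the job is handed in; nothing more can be done
None
```

I handed the job in at about 17.7 s; the sign-off returned no verdict. The gripper still holds the square in the corner, pressing about 9–10 N on the rail side and 13 N on the stop-bar side. By camera, the bar is square to the rail and the square's corner is within about 2 mm of the deck corner.

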